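# Seat a keepsake box in the engraver's corner stop and pry its lid open

## Robot

A 6-joint arm with a two-finger parallel gripper is mounted at the origin on the work surface. World frame = base frame: x ahead of the robot, y to its left, z up, the work surface at z = 0. Lengths are in m, angles in rad, forces in N, time in s.
With the tool pointing down it reaches from about 0.3 to 0.825 m from the base axis. Payload 5.4 kg.
Tool frame: the origin (TCP) lies midway between the tips of the shut fingers; the grasp point (between the pads) lies 19 mm behind it (bot.hold_point_z is the distance from the TCP to the grasp point, in m); z points along the fingers, y is the line along which they close (so a half turn about z gives the same grasp; the last joint's range is limited). The gripper opens to 92 mm and grips with 3 to 60 N. Pads are 20 mm wide; open, the fingers measure 128 mm over their backs; the gripper's body (75 mm by 189 mm) begins 69 mm behind the grasp point.
Start: joints at [0.937, 0.158, 1.597, -0, 1.386, -0.21], TCP at [0.236, 0.524, 0.215] pointing down, gripper open.
Joint ranges: [-2.91, 2.91], [-0.94, 2.29], [0.18, 2.7], [-1.29, 4.43], [0.17, 2.64], [-3, 3]. Speed limits (rad/s): [2.57, 2.57, 3.14, 3.14, 3.14, 3.14].

## Interface

Orientations are given as [roll, pitch, yaw] about the fixed x, y, z axes, in that order (R = Rz(yaw) Ry(pitch) Rx(roll)).
In Python, from plant import bot, grab_frame, camera_params gives the robot as it stands.
- The arm moves only by the tool send_rows, never from a script. Its argument "motion" is one flat list of numbers, 7 for each row, row after row: the turn, a rotation vector about the tool's x, y, z in degrees, then the shift along the tool's x, y, z in cm, then the closure, from -1 (fully open) to 1 (shut). In form: [ax, ay, az, dx, dy, dz, gripper, ax, ay, az, dx, dy, dz, gripper, ...]. A call has exactly 10 rows; each row is the pose to reach, as a shift and turn from the pose commanded when the call began, along the tool's axes at that moment; what a row does not reach only later rows make up. A row lasts 1/10 s, in which the tool goes at most 50 mm and 8.59 degrees, less where a joint would pass 70% of its speed; a pose out of reach is approached as far as the arm can. A call with a gripper value outside its range is refused whole. The fingers move at their own pace and stop on an object; "squeeze" is the grip in N (left out, the last holds). Time passes only in rows, so rows that repeat a pose let the fingers close, or fill a call up. It gives the time, the measured TCP pose, the force, the opening and the grip force at its end, in the units of the state.
- bot.observe(): the state, without advancing time (a new reading comes with each control period).
- grab_frame(name): name is "side" or "top"; returns the picture (400x640x3 uint8, blue, green, red); there is no depth.
- camera_params(name): a dict with "vertical_fov" (degrees; the focal length in pixels is half the picture's height over the tangent of half this angle, whatever the lens; pixels are square), "cx", "cy" (the principal point, pixels), "rvec" (rotation vector, rad) and "tvec" (3), from world to camera coordinates, as OpenCV has them. Camera axes: x right, y down, z forward; pixel columns grow to the right and rows downward; lengths in m; the calibration is good to about 2 mm. A picture is of the moment at which its call begins. camera_params takes no time and is no camera call.
- bot.job_done(): hands the job in; it is judged then, once.
The state is a dict: "time": time; "q": joint angles; "qvel": joint speeds; "effort": joint torques, N m; "eef_pos": TCP position; "orientation": TCP orientation; "wrist_force": force on the tool from outside, world axes, zero at the start; "ft_torque": the same for the moment, N m; "width": finger opening in m; "finger_force": force on a finger pad.
Only numpy, scipy, OpenCV 4.12 (cv2) and the standard library are available. Lean on these libraries where they do the work, as an engineer would, in place of code of your own. Each camera call takes 0.05 s, during which the arm holds its last target. There are 200 camera calls.

## Task

Push the hinged wooden box across the engraver bed until it sits flush against both arms of the grey corner stop. Then slip the palette knife's blade into the slot under the lid, pry the lid up with it and swing the lid open past upright until it leans back, so that the inside can be engraved. Finally lay the knife flat on the table, off the bed; the box must still be flush in the corner, and the coasters, tumbler and spirit level must be left where they are.

Things in the scene. Friction and masses are not known exactly. Their poses are not given: they have to be found in the camera images.
- bed: Fixed grey coated engraver bed plate with small holes, 420 (x) by 460 (y) by 12 mm thick, lying on the table. Origin: centre of its underside, at table height; its upper face is 12 mm above the table.
- stop: Fixed grey L-shaped stop on the bed, arms 25 mm wide, 20 mm tall. Origin: on the bed's upper face, exactly where the box's origin is when the box is flush in the corner (axes then parallel). In its frame the far arm's inner face is x = +55 mm (arm y -160 to +100), the side arm's inner face y = +75 mm (arm x -70 to +80): the box goes home along +x and +y.
- chest: Loose wooden keepsake box, 110 mm (own x) by 150 mm (own y), 46 mm tall with its 6 mm lid, about 0.6 kg, walls 6 mm, empty; it slides on the bed and is too wide to grasp. Origin: centre of its underside, z up. The lid is hinged along the top of the +x side (two brass barrels); the -x side (front, towards the robot) has the pry slot.
- pry_slot (a point): Centre of the mouth of the pry slot in the front (-x) wall of the box: an opening 110 mm wide (along the box's y) and 10 mm tall, directly beneath the lid; the lid's underside is 5 mm above this point, the top of the low front wall 5 mm below it. Axes as the box.
- lid (a joint): Angle of the box's lid (board 110 by 150 by 6 mm, 0.08 kg): 0 closed, 1.57 upright, limit 1.9 leaning back. Stiff hinge: it stays where it is left. The hinge axis runs along the box's y, 55 mm in +x from the box's origin and 40 mm above it; opening lifts the front edge.
- lid_edge (a point): Middle of the lid's front lower edge, 110 mm from the hinge axis; moves and turns with the lid.
- knife: Loose palette knife, 200 mm long, 0.11 kg, lying on its handle. Origin: under the handle's centre, on its underside; own x points to the blade's tip, z up. Wooden handle 100 long (x -50 to +50), 24 wide, 26 mm tall; steel blade 100 long (x +50 to +150), 30 wide, 3 mm thick, mid-plane 13.5 mm above the handle's underside.
- knife_grip (a point): Good place to grip the handle, near the centre of mass: 20 mm ahead of the handle's centre, 13 mm above its underside. Grip it across its 24 mm width. Axes as the knife.
- knife_tip (a point): Middle of the blade's tip edge, 130 mm ahead of knife_grip. Axes as the knife.
- coasters: Bystander: stack of square slate coasters 100 by 100 by 24 mm. Origin: centre of the underside.
- tumbler: Bystander: standing black tumbler with steel bands, 80 mm across, 150 mm tall. Origin: centre of the underside.
- level: Bystander: clear spirit level block 30 by 70 by 26 mm. Origin: centre of the underside.
Mind the look-alikes: they are no part of the job. Several things have the shape of the chest; the one meant has the colours described above.

How it is judged:
By the outcome, as a careful person would: the job done as asked, in the order asked, and still so for the second after the job is handed in, with the robot touching nothing.
It also fails if it takes over 69 s, if anything falls off the work surface, if the arm or the gripper's body presses on something with over 40 N, if the wrist force passes 120 N, or if a joint passes its speed limit or range.

## Working session

There is one attempt and no reset: what is moved stays moved. The work goes in short steps, Python scripts to look and compute and a tool call to move; the robot and the scene stay as the last step left them, time stands still between calls to the robot, and variables do not carry over. Pictures are saved under pics/ and viewed, at most 10 in all, crops included, and the job is handed in when it is done.

Besides the shell and the picture viewer there is one more tool, called after "Emit:" as name(argument=value, ...), one argument or row to a line, values as JSON. send_rows: Moves the arm, as the interface text tells. Its arguments: {"type":"object","properties":{"motion":{"type":"array"},"squeeze":{"type":"number"}},"required":["motion"]}

```bash
ls; mkdir -p pics
python3 - <<'E'
from plant import bot, grab_frame, camera_params
import cv2
for n in("top","side"):
    cv2.imwrite(f"pics/{n}0.png",grab_frame(n)); print(n,camera_params(n))
print(bot.observe())
E
```

```text
pics
top {'vertical_fov': 56.77698648100965, 'cx': 318.8600762654051, 'cy': 195.6120081661125, 'rvec': array([ 2.13069865, -2.10878823,  0.17811078]), 'tvec': array([0.02430526, 0.42330305, 1.03046024])}
side {'vertical_fov': 45.61530862225705, 'cx': 317.6255112332423, 'cy': 199.3949404839219, 'rvec': array([ 2.41930512, -0.32084269,  0.1195711 ]), 'tvec': array([-0.41570275,  0.12792665,  1.57328745])}
{'time': 0.1, 'q': array([ 9.36953880e-01,  1.58976608e-01,  1.59803957e+00, -3.81721066e-06,
        1.38620128e+00, -2.10100164e-01]), 'qvel': array([ 3.33896956e-04, -3.11927313e-03, -3.52326399e-03,  8.59490779e-05,
       -1.07423834e-03,  5.41075275e-04]), 'effort': array([-8.86324187e-05, -3.86498773e+01, -3.22961926e+01,  7.03473017e-02,
        3.39021615e-02, -4.10872599e-05]), 'eef_pos': array([0.2361207 , 0.52369337, 0.21375609]), 'orientation': array([-3.14000279e+00, -3.35197341e-04,  2.71785081e+00]), 'wrist_force': array([-0.01732514,  0.08848205, -0.15846701]), 'ft_torque': array([ 0.01405691,  0.01796378, -0.00315715]), 'finger_force': 0.0, 'width': 0.0918529820287268}
```

View pics/top0.png

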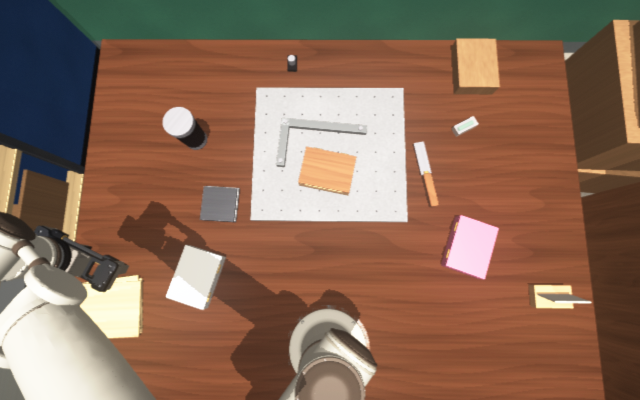

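View pics/side0.png

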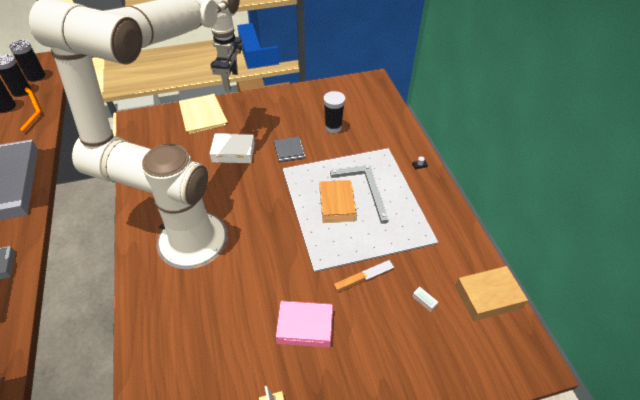

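Top view: the candidates for the chest are the orange wooden box on the bed (328,171), the plain wood block (476,66), the pink box (471,246) and the white box (196,277). For the knife they are the wooden-handled one (427,175) and the blade on a yellow pad (562,298). I choose the box on the bed and the wooden-handled knife, and check both in a close crop.

```bash
cat > h.py <<'E'
import numpy as np, cv2
from plant import bot, grab_frame, camera_params
def cam(n):
    p=camera_params(n); f=200/np.tan(np.radians(p["vertical_fov"]/2))
    K=np.array([[f,0,p["cx"]],[0,f,p["cy"]],[0,0,1]]); R=cv2.Rodrigues(np.array(p["rvec"]))[0]
    return K,R,np.array(p["tvec"])
def ray(n,uv,z):
    K,R,t=cam(n); uv=np.atleast_2d(uv).astype(float)
    d=(np.linalg.inv(K)@np.c_[uv,np.ones(len(uv))].T).T@R; c=-R.T@t
    return c+d*((z-c[2])/d[:,2])[:,None]
def proj(n,P):
    K,R,t=cam(n); q=(np.atleast_2d(P)@R.T+t)@K.T; return q[:,:2]/q[:,2:]
E
python3 - <<'E'
from h import *
t=cv2.imread("pics/top0.png"); s=cv2.imread("pics/side0.png")
a=cv2.resize(t[80:225,245:445],None,fx=3,fy=3,interpolation=cv2.INTER_CUBIC)
cv2.imwrite("pics/crop0.png",a)
hsv=cv2.cvtColor(t,cv2.COLOR_BGR2HSV)
for p in [(328,165),(328,190),(431,190),(421,157),(400,150),(325,126),(283,145),(440,120)]: print(p,hsv[p[1],p[0]])
hs=cv2.cvtColor(s,cv2.COLOR_BGR2HSV)
for p in [(337,192),(337,215),(350,282),(380,270),(378,195),(300,200)]: print(p,hs[p[1],p[0]])
for n in("top","side"): print(n,"C",-cam(n)[1].T@cam(n)[2])
E
```

```text
(328, 165) [ 15 119 246]
(328, 190) [ 16 100 197]
(431, 190) [ 15 126 246]
(421, 157) [173   4 240]
(400, 150) [ 12   5 240]
(325, 126) [ 30   6 202]
(283, 145) [ 24   6 204]
(440, 120) [  9 144 138]
(337, 192) [ 17 163 251]
(337, 215) [ 16 136 217]
(350, 282) [ 15 163 249]
(380, 270) [158   4 240]
(378, 195) [ 68   5 199]
(300, 200) [ 20   3 240]
top C [0.22982286 0.01258331 1.09025118]
side C [ 0.15921141 -0.99793923  1.28186444]
```

View pics/crop0.png

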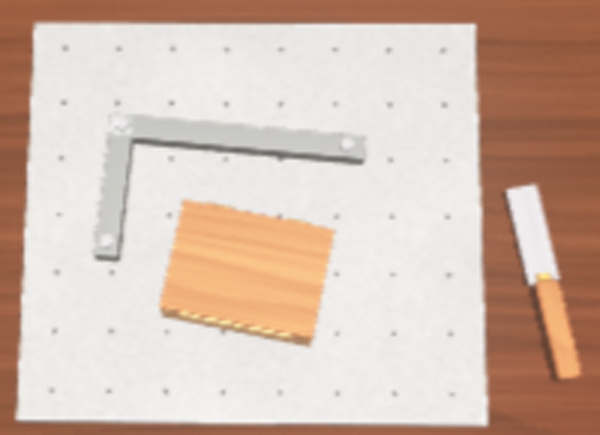

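The crop shows the orange chest with its slot strip in the front edge (bottom, about (328,190) full-frame). The stop's inner corner is at about (289,127), and the knife has an orange handle with a pale blade.

```bash
cat > m.py <<'E'
from h import *
def big(mask,k=1):
    c=cv2.findContours(mask.astype(np.uint8),cv2.RETR_EXTERNAL,cv2.CHAIN_APPROX_NONE)[0]
    return sorted(c,key=cv2.contourArea)[-k:][::-1]
def rect(n,mask,z):
    c=big(mask)[0][:,0,:]; P=ray(n,c,z)[:,:2]
    (cx,cy),(w,h),a=cv2.minAreaRect((P*1000).astype(np.float32))
    B=cv2.boxPoints(((cx,cy),(w,h),a))
    return (cx,cy),(w,h),a,B.round(1).tolist()
def roi(shape,x0,y0,x1,y1):
    m=np.zeros(shape[:2],bool); m[y0:y1,x0:x1]=1; return m
E
python3 - <<'E'
from m import *
t=cv2.imread("pics/top0.png"); H=cv2.cvtColor(t,cv2.COLOR_BGR2HSV).astype(int)
h,s,v=H[...,0],H[...,1],H[...,2]
o=(s>75)&(h<25)
bx=roi(t.shape,290,135,370,205)
print("lid",rect("top",o&bx&(v>222),.058)); print("boxall",rect("top",o&bx,.058))
kn=roi(t.shape,410,165,442,210)
print("handle",rect("top",(v>200)&(s>60)&kn,.026))
print("blade",rect("top",(v>180)&(s<50)&roi(t.shape,409,135,435,185),.015))
print("stop", end=" ")
st=(v<222)&(v>185)&(s<25)&roi(t.shape,270,110,375,175)
for c in big(st,2):
    print(cv2.contourArea(c)); a=cv2.approxPolyDP(c,3,True)[:,0]; print(np.c_[a,ray("top",a,.032)[:,:2]*1000].round(0).tolist())
b=(s<30)&(v>180)&roi(t.shape,240,75,412,230)
print("bed",rect("top",b,.012))
print("coast",rect("top",(v<110)&(s<120)&roi(t.shape,195,180,243,225),.024))
S=cv2.imread("pics/side0.png"); H=cv2.cvtColor(S,cv2.COLOR_BGR2HSV).astype(int)
h,s,v=H[...,0],H[...,1],H[...,2]
print("side handle",rect("side",(v>200)&(s>110)&roi(S.shape,325,265,370,295),.020))
print("side blade",rect("side",(v>180)&(s<50)&roi(S.shape,360,258,400,285),.015))
print("side lid",rect("side",(v>225)&(s>110)&roi(S.shape,310,170,365,230),.058))
E
```

```text
lid ((496.96514892578125, 6.3047027587890625), (148.03976440429688, 113.51361083984375), 78.66642761230469, [[426.79998779296875, -55.099998474121094], [538.0999755859375, -77.4000015258789], [567.2000122070312, 67.69999694824219], [455.8999938964844, 90.0]])
boxall ((494.637451171875, 6.771240234375), (148.03976440429688, 118.26156616210938), 78.66642761230469, [[422.1000061035156, -54.20000076293945], [538.0999755859375, -77.4000015258789], [567.2000122070312, 67.69999694824219], [451.20001220703125, 91.0]])
handle ((451.7019958496094, -297.162109375), (105.26663970947266, 21.53725814819336), 11.495675086975098, [[398.0, -297.1000061035156], [402.29998779296875, -318.20001220703125], [505.3999938964844, -297.20001220703125], [501.1000061035156, -276.1000061035156]])
blade ((546.550048828125, -279.4207763671875), (99.08715057373047, 30.817447662353516), 11.270658493041992, [[495.0, -274.0], [501.0, -304.20001220703125], [598.0999755859375, -284.79998779296875], [592.0999755859375, -254.60000610351562]])
stop 801.0
[[276.0, 166.0, 512.0, 157.0], [283.0, 164.0, 518.0, 136.0], [288.0, 
[... 842 characters left out ...]
96.3999938964844], [403.70001220703125, -319.1000061035156], [506.20001220703125, -299.1000061035156], [501.79998779296875, -276.3999938964844]])
side blade ((548.1864013671875, -281.63525390625), (97.64118194580078, 31.02791976928711), 11.18076229095459, [[497.29998779296875, -275.8999938964844], [503.29998779296875, -306.29998779296875], [599.0999755859375, -287.3999938964844], [593.0999755859375, -256.8999938964844]])
side lid ((499.3416748046875, 2.0003204345703125), (147.72055053710938, 111.6058120727539), 78.91706085205078, [[430.3999938964844, -59.79999923706055], [539.9000244140625, -81.19999694824219], [568.2999877929688, 63.79999923706055], [458.79998779296875, 85.19999694824219]])
```

Run:
```python
from m import *
t=cv2.imread("pics/top0.png"); g=cv2.GaussianBlur(cv2.cvtColor(t,cv2.COLOR_BGR2GRAY),(3,3),0).astype(float)
def fit(P):
    vx,vy,x,y=cv2.fitLine((P*1000).astype(np.float32),cv2.DIST_HUBER,0,.01,.01).ravel(); return np.array([x,y]),np.array([vx,vy])
def cross(p,lev):  # first subpixel crossings below/above along profile
    return
up,lo=[],[]
for c in list(range(298,356)):
    p=g[105:150,c]; d=np.diff(p); i=int(np.argmin(d[:25])); up.append((c,105+i+.5))
    j=i+3+int(np.argmin(d[i+3:i+14])); lo.append((c,105+j+.5))
L,R=[],[]
for r in range(132,158):
    p=g[r,265:305]; d=np.diff(p); i=int(np.argmin(d[:20])); L.append((265+i+.5,r)); j=i+3+int(np.argmin(d[i+3:i+14])); R.append((265+j+.5,r))
o=[fit(ray("top",x,.032)[:,:2]) for x in(up,lo,L,R)]
for p,d in o: print(p.round(1),d.round(4),np.degrees(np.arctan2(d[1],d[0])).round(2))
def X(a,b):
    k=np.linalg.solve(np.c_[a[1],-b[1]],b[0]-a[0]); return a[0]+k[0]*a[1]
print("outer",X(o[0],o[2]),"inner",X(o[1],o[3]))
print(g[110:140:1,325].round()); print(g[145,270:300].round())
```

```text
[630.6  15.8] [0.0627 0.998 ] 86.4
[601.7   3. ] [0.0845 0.9964] 85.15
[578.1 143.5] [0.9687 0.2481] 14.36
[578.3 121.2] [0.9623 0.2721] 15.79
outer [639.6598  159.26814] inner [612.5652  130.93399]
[237. 237. 237. 237. 237. 237. 237. 237. 237. 236. 229. 214. 202. 200.
 200. 201. 201. 200. 181. 142. 137. 182. 222. 234. 234. 234. 234. 234.
 235. 235.]
[237. 236. 237. 238. 239. 239. 238. 233. 222. 209. 203. 202. 203. 203.
 202. 191. 178. 192. 220. 235. 237. 238. 238. 237. 237. 237. 238. 238.
 237. 236.]
```

Run:
```python
from m import *
t=cv2.imread("pics/top0.png"); g=cv2.cvtColor(t,cv2.COLOR_BGR2GRAY).astype(float)
def edges(p):
    i=int(np.argmax(p<219)); o=i-1+(p[i-1]-219)/(p[i-1]-p[i])
    j=i; 
    while p[j]<219 : j+=1
    e=j-1+(219-p[j-1])/(p[j]-p[j-1])
    k=i+2
    while p[k]>190 and k<j: k+=1
    return o,e,k-.5
def rob(pts,z):
    P=ray("top",pts,z)[:,:2]*1000
    sw=np.ptp(P[:,1])>np.ptp(P[:,0]); a,b=(P[:,1],P[:,0]) if sw else (P[:,0],P[:,1])
    for _ in range(5):
        c=np.polyfit(a,b,1); r=abs(b-np.polyval(c,a)); m=r<=max(2*np.median(r),.8); a,b=a[m],b[m]
    return c,np.degrees(np.arctan(c[0])).round(2),len(a)
F=[(c,)+tuple(105+np.array(edges(g[105:160,c]))) for c in range(300,355)]
Sd=[(r,)+tuple(262+np.array(edges(g[r,262:320]))) for r in range(134,157)]
F=np.array(F);Sd=np.array(Sd)
fo=rob(F[:,[0,1]],.032); fb=rob(F[:,[0,2]],.012); ft=rob(F[:,[0,3]],.032)
so=rob(Sd[:,[1,0]],.032); sb=rob(Sd[:,[2,0]],.012); st=rob(Sd[:,[3,0]],.032)
for n,x in zip("fo fb ft so sb st".split(),(fo,fb,ft,so,sb,st)): print(n,x)
def X(f,s): # x=f0*y+f1 ; y=s0*x+s1
    return np.linalg.solve([[1,-f[0][0]],[-s[0][0],1]],[f[0][1],s[0][1]])
print(X(fo,so),X(fb,sb),X(ft,st))
```

```text
fo (array([9.06486010e-02, 6.52598068e+02]), np.float64(5.18), 46)
fb (array([8.75404842e-02, 6.26172897e+02]), np.float64(5.0), 38)
ft (array([8.82346912e-02, 6.28793106e+02]), np.float64(5.04), 47)
so (array([-8.83199426e-02,  2.04684438e+02]), np.float64(-5.05), 13)
sb (array([-4.57502618e-01,  6.48993707e+02]), np.float64(-24.58), 15)
st (array([-7.95326342e-02,  1.76019375e+02]), np.float64(-4.55), 14)
[665.82180425 145.87909413] [656.68585116 348.55821055] [639.83406153 125.13168619]
```

Stop yaw is about −5°, with its origin at about (578,54) mm. The chest is at about (498,5) mm with yaw about −11°. The knife is at (452,−297.5) mm, yaw 11.2°, and its size checks out. The chest has to go about 75 mm in stop x and 56 mm in stop y. I move to in front of the box next.

```bash
cat > d.py <<'E'
import sys,numpy as np
from plant import bot
from scipy.spatial.transform import Rotation as Ro
# usage: d.py x y z(mm) yaw(deg) [nose-up pitch deg]; tool down family yaw~180 (tool x backward)
def target(yaw,up=0):
    R=Ro.from_euler("z",yaw,degrees=True)*Ro.from_euler("x",180,degrees=True)
    return R*Ro.from_euler("y",up,degrees=True)
if __name__=="__main__":
    o=bot.observe(); p=o["eef_pos"]*1000; R=Ro.from_euler("xyz",o["orientation"])
    for a in sys.argv[1:]:
        v=[float(k) for k in a.split(",")]
        T=target(v[3],v[4] if len(v)>4 else 0)
        print((R.inv()*T).as_rotvec(degrees=True).round(1),(R.inv().apply(np.array(v[:3])-p)/10).round(2))
    print(o["time"],p.round(1),R.as_euler("xyz",degrees=True).round(1),o["wrist_force"].round(1),round(o["width"]*1000,1))
E
python3 d.py 410,23,120,168.7 410,23,30,168.7
```

```text
[ -0.1  -0.  -13. ] [-36.44 -38.48   9.42]
[ -0.1  -0.  -13. ] [-36.44 -38.46  18.42]
0.1 [236.1 523.7 213.8] [-179.9   -0.   155.7] [-0.   0.1 -0.2] 91.9
```

Emit:
send_rows(
  motion=[0,0,-13,-36.4,-38.5,6,-1,0,0,-13,-36.4,-38.5,6,-1,0,0,-13,-36.4,-38.5,6,-1,0,0,-13,-36.4,-38.5,6,-1,0,0,-13,-36.4,-38.5,6,-1,0,0,-13,-36.4,-38.5,6,-1,0,0,-13,-36.4,-38.5,6,-1,0,0,-13,-36.4,-38.5,6,-1,0,0,-13,-36.4,-38.5,6,-1,0,0,-13,-36.4,-38.5,6,-1],
)

```text
time: 1.1
eef_pos: [0.3987, 0.0542, 0.1582]
orientation: [3.141, 0.0, 2.944]
wrist_force: [1.3, 0.6, 1.1]
width: 0.0923
finger_force: 0.0
```

```bash
python3 d.py 410,23,120,168.7 410,23,30,168.7
```

```text
[0. 0. 0.] [-1.72 -2.83  3.82]
[0. 0. 0.] [-1.72 -2.84 12.82]
1.1 [398.7  54.2 158.2] [180.    0.  168.7] [1.3 0.6 1.1] 92.3
```

Emit:
send_rows(
  motion=[0,0,0,-1.7,-2.8,4,-1,0,0,0,-1.7,-2.8,8,-1,0,0,0,-1.7,-2.8,11,-1,0,0,0,-1.7,-2.8,12.8,-1,0,0,0,-2.7,-2.8,12.8,-1,0,0,0,-3.7,-2.8,12.8,-1,0,0,0,-4.7,-2.8,12.8,-1,0,0,-2,-5.7,-2.8,12.8,-1,0,0,-4,-6.7,-2.8,12.8,-1,0,0,-6,-7.7,-2.8,12.8,-1],
)

```text
time: 2.1
eef_pos: [0.469, 0.0134, 0.0315]
orientation: [-3.141, -0.002, 3.051]
wrist_force: [-7.2, 0.1, 4.8]
width: 0.0916
finger_force: 3.5
```

```bash
python3 d.py 512,23,30,175
python3 - <<'E'
from m import *
cv2.imwrite("pics/top1.png",grab_frame("top")[70:240,230:450].repeat(3,0).repeat(3,1))
E
```

```text
[-0.  -0.1 -0.2] [-4.2   1.34  0.14]
2.1 [469.   13.4  31.5] [-1.800e+02 -1.000e-01  1.748e+02] [-7.2  0.1  4.8] 91.6
```

View pics/top1.png

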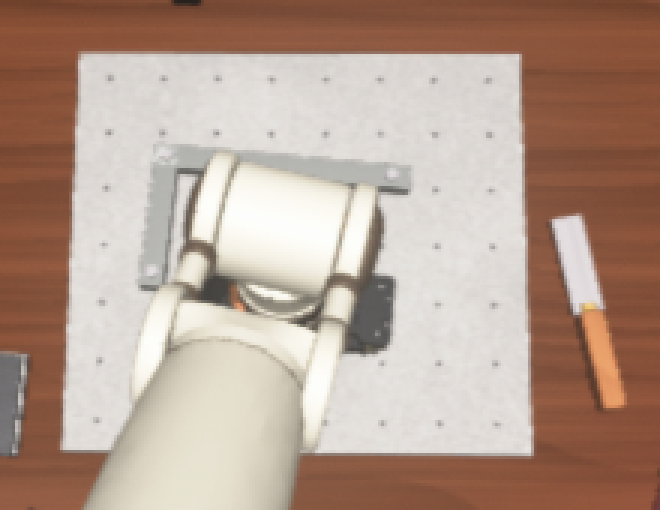

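The arm hides the box here. The push has begun, with 7 N of friction. About 40 mm remain to the far arm.

Emit:
send_rows(
  motion=[0,0,0,-0.5,0,0.1,-1,0,0,0,-1.1,0,0.1,-1,0,0,0,-1.7,0,0.1,-1,0,0,0,-2.3,0,0.1,-1,0,0,0,-2.8,0,0.1,-1,0,0,0,-3.2,0,0.1,-1,0,0,0,-3.5,0,0.1,-1,0,0,0,-3.7,0,0.1,-1,0,0,0,-3.8,0,0.1,-1,0,0,0,-3.9,0,0.1,-1],
)

```text
time: 3.15
eef_pos: [0.5069, 0.0103, 0.03]
orientation: [3.142, -0.002, 3.049]
wrist_force: [-6.0, -0.7, 2.8]
width: 0.0921
finger_force: 3.1
```

Emit:
send_rows(
  motion=[0,0,0,-0.1,0,0,-1,0,0,0,-0.1,0,0,-1,0,0,0,-0.2,0,0,-1,0,0,0,-0.2,0,0,-1,0,0,0,-0.2,0,0,-1,0,0,0,-0.3,0,0,-1,0,0,0,-0.3,0,0,-1,0,0,0,-0.3,0,0,-1,0,0,0,-0.3,0,0,-1,0,0,0,-0.3,0,0,-1],
)

```text
time: 4.15
eef_pos: [0.5091, 0.0101, 0.03]
orientation: [3.142, -0.004, 3.049]
wrist_force: [-9.5, -0.7, 6.5]
width: 0.0917
finger_force: 4.4
```

Emit:
send_rows(
  motion=[0,0,0,-0.1,0,0,-1,0,0,0,-0.1,0,0,-1,0,0,0,-0.2,0,0,-1,0,0,0,-0.2,0,0,-1,0,0,0,-0.3,0,0,-1,0,0,0,-0.3,0,0,-1,0,0,0,-0.3,0,0,-1,0,0,0,-0.3,0,0,-1,0,0,0,-0.3,0,0,-1,0,0,0,-0.3,0,0,-1],
)

```text
time: 5.15
eef_pos: [0.5092, 0.0101, 0.0297]
orientation: [-3.141, -0.011, 3.05]
wrist_force: [-18.6, 0.5, 15.5]
width: 0.092
finger_force: 9.6
```

```bash
python3 d.py 562,-120,130,175 562,-120,30,175
```

```text
[-0.  -0.6 -0.3] [ -6.34 -12.47 -10.1 ]
[-0.  -0.6 -0.3] [ -6.45 -12.47  -0.1 ]
5.15 [509.2  10.1  29.7] [-180.    -0.6  174.7] [-18.6   0.5  15.5] 92.0
```

Emit:
send_rows(
  motion=[0,0,0,2,0,0,-1,0,0,0,4,0,0,1,0,0,0,4,0,-5,1,0,0,0,4,0,-10,1,0,0,0,2,-4,-11,1,0,0,0,0,-8,-11,1,0,0,0,-4,-12,-11,1,0,0,0,-4,-14,-11,1,0,0,0,-4,-14,-11,1,0,0,0,-4,-14,-11,1],
)

```text
time: 6.15
eef_pos: [0.541, -0.1337, 0.1402]
orientation: [3.142, 0.001, 3.048]
wrist_force: [-0.2, 0.6, -0.1]
width: 0.0217
finger_force: 0.0
```

```bash
cat > box.py <<'E'
from m import *
for n in("top","side"):
    t=grab_frame(n); cv2.imwrite(f"pics/l_{n}.png",t); H=cv2.cvtColor(t,cv2.COLOR_BGR2HSV).astype(int); h,s,v=H[...,0],H[...,1],H[...,2]
    r=roi(t.shape,255,100,400,215) if n=="top" else roi(t.shape,300,165,420,240)
    m=(s>75)&(h<25)&(v>(222 if n=="top" else 225))&r
    c,w,a,B=rect(n,m,.058); B=np.array(B)
    S=(B-[577.6,54.1])@np.array([[.9961,.088],[-.088,.9961]])
    print(n,np.round(c,1),np.round(w,1),round(a,2),"stop frame corners",S.round(1).tolist())
E
python3 box.py; python3 d.py 562,-120,30,175
```

```text
top [580.4  22.7] [97. 10.] 84.12 stop frame corners [[-0.1, -79.4], [9.8, -79.5], [11.3, 17.5], [1.3, 17.6]]
side [545.  27.] [99.2 58. ] 79.29 stop frame corners [[-63.8, -76.3], [-6.1, -82.1], [3.7, 16.6], [-54.0, 22.3]]
[ 0.   0.  -0.2] [-2.02  1.44 10.99]
6.25 [ 540.5 -132.5  139.9] [180.    0.  174.8] [ 0.4  0.4 -0.7] 13.6
```

Emit:
send_rows(
  motion=[0,0,-0.2,-2,0,4,1,0,0,-0.2,-2,0,8,1,0,0,-0.2,-2,0,11,1,0,0,-0.2,-2,1.5,11,1,0,0,-0.2,-2,3,11,1,0,0,-0.2,-2,4,11,1,0,0,-0.2,-2,5,11,1,0,0,-0.2,-2,6,11,1,0,0,-0.2,-2,7,11,1,0,0,-0.2,-2,7.5,11,1],
)

```text
time: 7.25
eef_pos: [0.5689, -0.0616, 0.0319]
orientation: [-3.138, 0.004, 3.054]
wrist_force: [-3.2, -7.1, 3.5]
width: 0.0005
finger_force: 3.9
```

```bash
python3 box.py; python3 d.py 569,-39,30,175
```

```text
top [587.1  78.1] [ 6.1 38.1] 0.4 stop frame corners [[2.6, 43.4], [6.1, 5.6], [12.2, 6.1], [8.7, 44.0]]
side [546.7  69.7] [64.4 50.6] 81.29 stop frame corners [[-59.5, -17.7], [-9.0, -21.0], [-4.8, 43.3], [-55.3, 46.6]]
[-0.1  0.2 -0. ] [0.19 2.19 0.16]
7.35 [568.9 -61.   31.6] [-179.9    0.2  175. ] [ 0.6 -3.1  1.7] 0.3
```

Emit:
send_rows(
  motion=[0,0,0,0,0.5,0.1,1,0,0,0,0,1,0.1,1,0,0,0,0,1.5,0.1,1,0,0,0,0,1.8,0.1,1,0,0,0,0,2.1,0.1,1,0,0,0,0,2.3,0.1,1,0,0,0,0,2.4,0.1,1,0,0,0,0,2.4,0.1,1,0,0,0,0,2.5,0.1,1,0,0,0,0,2.5,0.1,1],
)

```text
time: 8.35
eef_pos: [0.5712, -0.0383, 0.031]
orientation: [-3.138, 0.004, 3.053]
wrist_force: [-2.2, -9.4, 8.8]
width: 0.0
finger_force: 5.1
```

Emit:
send_rows(
  motion=[0,0,0,0,0.1,0,1,0,0,0,0,0.2,0,1,0,0,0,0,0.3,0,1,0,0,0,0,0.4,0,1,0,0,0,0,0.5,0,1,0,0,0,0,0.6,0,1,0,0,0,0,0.6,0,1,0,0,0,0,0.6,0,1,0,0,0,0,0.6,0,1,0,0,0,0,0.6,0,1],
)

```text
time: 9.35
eef_pos: [0.5713, -0.0371, 0.0311]
orientation: [-3.13, 0.003, 3.054]
wrist_force: [-6.1, -25.7, 7.9]
width: 0.0005
finger_force: 13.6
```

Flush push confirmed by stall at 26 N. Now back off, rise, and go above the knife. I check flushness once the arm is clear.

```bash
python3 d.py 477,-292.5,120,191.2
```

```text
[ -0.7   0.1 -16.2] [  7.12 -26.37  -8.59]
9.35 [571.3 -37.1  31.1] [-179.3    0.2  175. ] [ -6.1 -25.7   7.9] 0.5
```

Emit:
send_rows(
  motion=[0,0,0,0,-2,0,1,0,0,0,0,-4,0,1,0,0,0,0,-4,-4,1,0,0,0,0,-5,-9,0.4,0,0,-8,3,-10,-10,-0.3,0,0,-16,7,-15,-10,-1,0,0,-16,7,-20,-10,-1,0,0,-16,7,-25,-10,-1,0,0,-16,7,-26,-9,-1,0,0,-16,7,-26,-9,-1],
)

```text
time: 10.35
eef_pos: [0.4761, -0.2856, 0.118]
orientation: [3.141, -0.0, -2.956]
wrist_force: [-0.4, 1.5, -0.3]
width: 0.0544
finger_force: 0.0
```

```bash
python3 box.py; python3 d.py 477,-292.5,60,191.2 477,-292.5,4,191.2
python3 - <<'E'
import cv2,numpy as np
a=cv2.imread("pics/l_top.png")[95:205,250:400]; b=cv2.imread("pics/l_side.png")[150:260,280:430]
cv2.imwrite("pics/c2.png",cv2.resize(np.vstack([a,b]),None,fx=2.7,fy=2.7,interpolation=cv2.INTER_CUBIC))
E
```

```text
top [581.2  51.8] [144.2  15.8] 86.5 stop frame corners [[-2.1, -74.3], [13.7, -73.9], [9.7, 70.3], [-6.0, 69.8]]
side [559.  109.5] [78.3 62. ] 46.86 stop frame corners [[-71.9, 41.8], [-23.1, 3.6], [25.2, 65.3], [-23.6, 103.5]]
[ 0.1  0.  -0.4] [ 0.2  -1.02  5.83]
[ 0.1  0.  -0.4] [ 0.2  -1.03 11.43]
10.45 [ 477.  -282.2  118.3] [ 179.9    0.  -169.2] [-0.   0.7 -0.3] 62.2
```

View pics/c2.png

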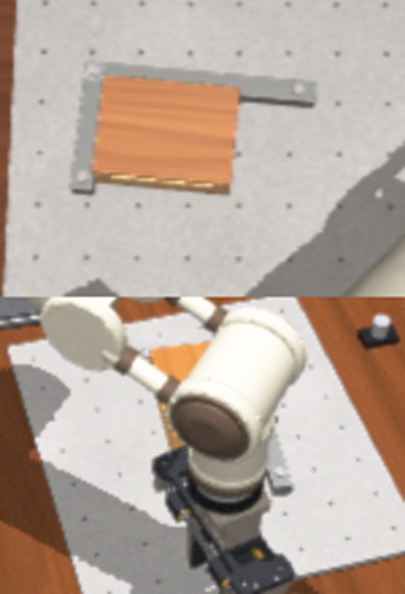

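The top crop shows the chest flush against both arms (far edge along crop row 80, side edge at column 98). The arm covers the side view. Down to the knife.

Emit:
send_rows(
  motion=[0,0,0,0.2,-1.0,2,-1,0,0,0,0.2,-1.0,4,-1,0,0,0,0.2,-1.0,6,-1,0,0,0,0.2,-1.0,8,-1,0,0,0,0.2,-1.0,10,-1,0,0,0,0.2,-1.0,11,-1,0,0,0,0.2,-1.0,11.4,-1,0,0,0,0.2,-1.0,11.4,-1,0,0,0,0.2,-1.0,11.4,0,0,0,0,0.2,-1.0,11.4,0.5],
  squeeze=58,
)

```text
time: 11.45
eef_pos: [0.4779, -0.2934, 0.0057]
orientation: [-3.14, 0.001, -2.951]
wrist_force: [-0.9, -0.1, -0.9]
width: 0.0778
finger_force: 0.0
```

Emit:
send_rows(
  motion=[0,0,0,0,0,0,1,0,0,0,0,0,0,1,0,0,0,0,0,0,1,0,0,0,0,0,0,1,0,0,0,0,0,0,1,0,0,0,0,0,0,1,0,0,0,0,0,0,1,0,0,0,0,0,-2,1,0,0,0,0,0,-5,1,0,0,0,0,0,-9,1],
)

```text
time: 12.45
eef_pos: [0.4756, -0.2915, 0.0934]
orientation: [3.137, -0.003, -2.951]
wrist_force: [0.3, -0.8, -0.8]
width: 0.0234
finger_force: 58.0
```

```bash
python3 box.py; python3 d.py 380,72,140,175
python3 - <<'E'
import cv2,numpy as np
a=cv2.imread("pics/l_top.png")[110:240,250:460]; b=cv2.imread("pics/l_side.png")[170:300,250:460]
cv2.imwrite("pics/c3.png",cv2.resize(np.vstack([a,b]),None,fx=2.3,fy=2.3,interpolation=cv2.INTER_CUBIC))
E
```

```text
top [581.   51.8] [144.4  12.9] 85.42 stop frame corners [[-2.3, -74.3], [10.6, -74.2], [9.5, 70.2], [-3.5, 70.2]]
side [563.9  78.8] [95.7 82.3] 78.03 stop frame corners [[-62.4, -19.2], [19.3, -29.1], [30.8, 66.0], [-50.9, 75.8]]
[-0.5  0.4 15.9] [ 2.85 37.98 -4.32]
12.55 [ 480.3 -295.8  100.3] [-179.5    0.4 -169.1] [ 0.8 -1.   0.2] 23.7
```

View pics/c3.png

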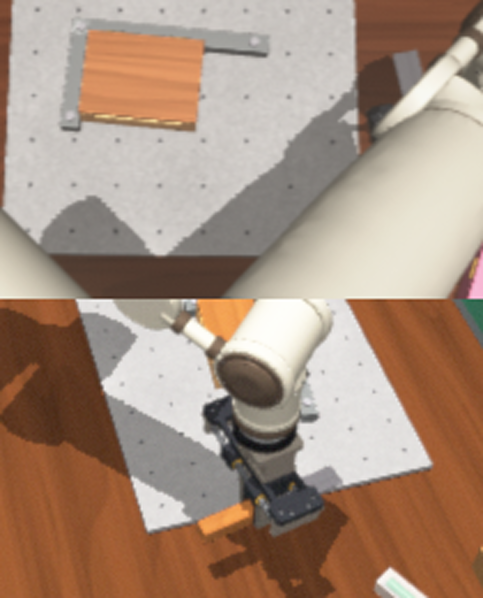

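Knife is gripped (23.4 mm, 58 N). The top view shows the chest still in the corner. Precise flushness check, and planning the insertion.

Run:
```python
from m import *
t=cv2.imread("pics/l_top.png");H=cv2.cvtColor(t,cv2.COLOR_BGR2HSV).astype(int);h,s,v=H[...,0],H[...,1],H[...,2]
m=(s>75)&(h<25)&roi(t.shape,270,105,365,180)
for th in (0,150,180,200,210):
    c,w,a,B=rect("top",m&(v>th),.058); S=(np.array(B)-[577.6,54.1])@np.array([[.9961,.088],[-.088,.9961]])
    print(th,np.round(w,1),round(a,2),S.round(1).tolist())
# gaps: pixels between lid far edge and stop top-edge
for c in (300,315,330): print(c,v[118:140,c],s[118:140,c])
for r in (135,145,155): print(r,v[r,274:296],s[r,274:296])
```

```text
0 [150.5 121.3] 84.73 [[-66.6, -76.4], [54.7, -76.8], [55.2, 73.6], [-66.1, 74.2]]
150 [150.5 117.2] 84.73 [[-62.5, -76.4], [54.7, -76.8], [55.2, 73.6], [-62.0, 74.1]]
180 [150.1 114.8] 85.06 [[-60.5, -76.2], [54.3, -76.0], [54.0, 74.0], [-60.8, 73.8]]
200 [149.2 112.3] 84.75 [[-59.5, -75.8], [52.9, -76.1], [53.4, 73.0], [-58.9, 73.4]]
210 [144.5  52.9] 85.0 [[-58.5, -74.1], [-5.6, -74.1], [-5.7, 70.5], [-58.6, 70.4]]
300 [197 171 160 159 159 161 204 207 213 207 200 206 213 213 212 204 210 220
 215 216 223 227] [ 10  10   8   8  10  54 128 140 141 143 143 142 141 142 142 141 142 141
 141 140 141 140]
315 [206 201 178 162 159 160 165 189 207 211 208 206 211 214 217 213 204 209
 221 220 214 220] [ 11  10  11   8   8   8  19 100 136 143 141 141 140 141 140 140 141 140
 140 140 141 141]
330 [206 206 203 198 172 161 160 161 171 202 211 211 208 212 215 218 221 210
 207 222 223 219] [ 11  11  10  10   7   6   6  14  89 134 141 140 141 141 141 140 138 140
 142 140 140 139]
135 [204 204 202 203 201 174 157 160 160 161 162 161 163 193 210 212 214 214
 216 217 218 219] [ 11  11  11  11  11  10   6   6   6   6   8  11  55 122 138 142 142 141
 142 141 142 142]
145 [210 210 208 206 189 169 163 162 162 163 166 187 208 215 216 215 216 216
 216 216 217 216] [ 10  11  11  10   9   8   9   6   6   8  15  78 130 141 142 141 142 140
 143 140 140 140]
155 [205 202 185 168 164 163 163 164 165 168 201 215 214 212 212 212 211 211
 211 211 211 210] [ 12  11  12   9   8   8   8   8   6  18  94 135 142 142 142 142 141 141
 141 141 141 141]
```

The chest is flush (yaw −5.1°, far edge 55, side edge 74–75). Carry the knife to in front of the slot.

```bash
python3 d.py 359.5,73.4,100,175 359.5,73.4,39,175
```

```text
[-0.5  0.4 15.9] [ 4.86 38.54 -0.33]
[-0.5  0.4 15.9] [ 4.9  38.59  5.76]
12.55 [ 480.3 -295.8  100.3] [-179.5    0.4 -169.1] [ 0.8 -1.   0.2] 23.7
```

Emit:
send_rows(
  motion=[0,0,2,0.5,3,-2,1,0,0,4,1,7,-2,1,0,0,6,1.6,12,-2,1,0,0,8,2.2,17,-2,1,0,0,10,2.8,22,-2,1,0,0,12,3.4,27,-2,1,0,0,14,4,32,-2,1,0,0,15.9,4.6,36,-2,1,0,0,15.9,4.9,38,-1,1,0,0,15.9,4.9,38.6,0,1],
)

```text
time: 13.55
eef_pos: [0.3547, 0.0785, 0.0934]
orientation: [3.141, -0.001, 3.058]
wrist_force: [-0.3, 0.2, -0.8]
width: 0.0235
finger_force: 58.0
```

Emit:
send_rows(
  motion=[0,0,0,0,0,0,1,0,0,0,0,0,1,1,0,0,0,0,0,2,1,0,0,0,0,0,3,1,0,0,0,0,0,4,1,0,0,0,0,0,5,1,0,0,0,0,0,5,1,0,0,0,0,0,5,1,0,0,0,0,0,5,1,0,0,0,0,0,5,1],
)

```text
time: 14.55
eef_pos: [0.3565, 0.0768, 0.045]
orientation: [-3.142, 0.001, 3.055]
wrist_force: [0.2, -0.3, -0.4]
width: 0.0235
finger_force: 58.0
```

```bash
python3 box.py >/dev/null; python3 d.py 359.5,73.4,39,175
python3 - <<'E'
import cv2,numpy as np
a=cv2.imread("pics/l_top.png")[110:240,230:400]; b=cv2.imread("pics/l_side.png")[120:250,250:420]
cv2.imwrite("pics/c4.png",cv2.resize(np.hstack([a,b]),None,fx=2.3,fy=2.3,interpolation=cv2.INTER_CUBIC))
E
```

```text
[-0.   0.1  0. ] [-0.35 -0.31  0.59]
14.65 [356.3  76.8  44.9] [-1.80e+02  1.00e-01  1.75e+02] [-0.8  0.4 -1.4] 23.1
```

View pics/c4.png

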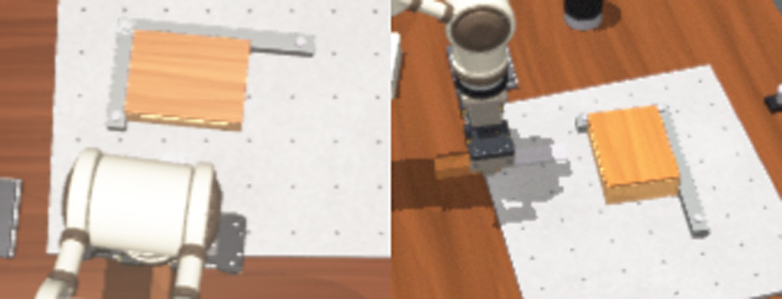

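The right panel shows the blade out in front of the box, its tip near full-frame side pixel (328,187). I measure the tip height from the side view.

Run:
```python
from m import *
t=cv2.imread("pics/l_side.png").astype(int)
b=t[...,0]-t[...,2]
for r in range(174,200,1): print(r,b[r,294:336].tolist())
# predicted tip corners for nominal: TCP(356.3,76.8,44.9), blade mid +8.3, fwd 124
R=np.array([[.9962,.0872],[-.0872,.9962]])
for f,l,z in [(124,15,.053),(124,-15,.053),(24,15,.053),(24,-15,.053)]:
    p=np.array([356.3,76.8])+R@np.array([f,l]); print(f,l,proj("side",[[p[0]/1000,p[1]/1000,z]]).round(1), proj("side",[[p[0]/1000,p[1]/1000,z+.005]]).round(1))
```

```text
174 [-2, 3, 0, 1, 4, 8, -1, -6, -3, -4, -3, -3, -4, -5, -3, -4, -3, -4, -4, -5, -4, -5, -3, -4, -3, -4, -5, -3, -4, -4, -3, -3, -5, -4, -4, -4, -3, 0, 0, -1, -5, -53]
175 [4, 2, 5, 5, 6, 6, 1, -4, -5, -3, -4, -3, -3, -4, -3, -3, -3, -5, -4, -3, -4, -3, -4, -4, -5, -4, -5, -4, -4, -3, -4, -4, -4, -3, -3, -4, -5, -1, -1, -2, -8, -62]
176 [1, -2, 0, 5, 6, 5, 3, -1, -5, -4, -5, -4, -4, -4, -4, -3, -3, -4, -3, -3, -4, -4, -3, -4, -5, -4, -6, -5, -5, -4, -3, -4, -3, -3, -3, -3, -5, -1, 0, 0, -8, -66]
177 [1, -14, -15, 1, 6, 5, 2, -1, -4, -5, -4, -4, -4, -5, -4, -3, -4, -4, -4, -4, -4, -2, -4, -4, -4, -3, -5, -4, -4, -4, -4, -4, -3, -1, -4, -4, -5, -3, -1, 0, -9, -68]
178 [3, 2, -9, 4, 9, 6, -13, -4, -2, -4, -6, -4, -3, -4, -4, -3, -5, -4, -3, -4, -4, -4, -4, -5, -4, -3, -4, -3, -4, -4, -4, -4, -4, -4, -2, -4, -4, -6, -4, -3, -6, -49]
179 [6, 6, 4, 9, 9, 7, -9, -11, -5, -5, -5, -4, -4, -3, -3, -4, -3, -4, -3, -5, -3, -4, -4, -5, -6, -5, -3, -3, -2, -4, -4, -3, -4, -3, -3, -3, -3, -4, -4, -5, -6, -35]
180 [9, 10, 9, 9, 10, 8, 9, 7, 2, -2, -4, -5, -3, -6, -3, -6, -4, -2, -4, -4, -4, -4, -4, -
[... 2740 characters left out ...]
, -3, -3, -5, -4, -3, -4]
197 [-3, -4, -4, -3, -5, -3, -6, -6, -4, -6, -5, -6, -4, -3, -3, -6, -6, -3, -2, -3, -3, -4, -6, -6, -5, -3, -4, -3, -5, -5, -5, -4, -3, -4, -4, -5, -3, -4, -4, -2, -3, -3]
198 [-6, -5, -5, -7, -3, -3, -2, -3, -3, -5, -5, -4, -5, -3, -5, -5, -3, -4, -4, -2, -4, -3, -4, -3, -3, -6, -4, -4, -4, -5, -4, -4, -4, -4, -5, -3, -3, -3, -4, -4, -4, -4]
199 [-5, -5, -5, -3, -3, -6, -3, -5, -5, -4, -7, -6, -5, -4, -5, -3, -6, -3, -3, -3, -5, -3, -5, -4, -6, -5, -3, -4, -2, -4, -3, -4, -4, -3, -3, -3, -3, -4, -4, -4, -5, -3]
124 15 [[325.5 181.9]] [[325.6 180.9]]
124 -15 [[327.1 188.2]] [[327.2 187.2]]
24 15 [[297.3 185.6]] [[297.2 184.6]]
24 -15 [[298.6 192. ]] [[298.5 191. ]]
```

The tip matches kinematics within under 1 px, so blade mid is about TCP + 8 mm. Lower by 6 mm and insert.

Emit:
send_rows(
  motion=[0,0,0,0,-0.3,0.3,1,0,0,0,0,-0.3,0.6,1,0,0,0,-1,-0.3,0.6,1,0,0,0,-2,-0.3,0.6,1,0,0,0,-3,-0.3,0.6,1,0,0,0,-3.8,-0.3,0.6,1,0,0,0,-4.4,-0.3,0.6,1,0,0,0,-4.9,-0.3,0.6,1,0,0,0,-5.4,-0.3,0.6,1,0,0,0,-5.4,-0.3,0.6,1],
)

```text
time: 15.65
eef_pos: [0.41, 0.0691, 0.0386]
orientation: [-3.142, 0.0, 3.055]
wrist_force: [0.1, -0.1, -0.7]
width: 0.0236
finger_force: 58.0
```

```bash
python3 d.py 425,68,39,175
python3 - <<'E'
from h import *
b=grab_frame("side")[140:230,280:400]
cv2.imwrite("pics/c5.png",cv2.resize(b,None,fx=5,fy=5,interpolation=cv2.INTER_CUBIC))
E
```

```text
[-0.  0.  0.] [-1.5   0.02 -0.04]
15.65 [410.   69.1  38.6] [-180.    0.  175.] [ 0.1 -0.1 -0.7] 23.6
```

View pics/c5.png

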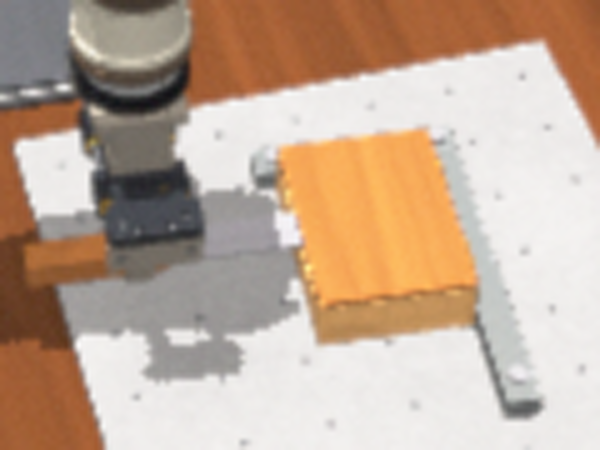

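The side crop shows the blade tip entering under the lid's front edge at crop (300,230), with no contact force: it is about 10 mm in. I compute the prying arc with the tip at 90 mm radius about the hinge and the blade pitched slightly nose-up.

```bash
cat > arc.py <<'E'
import sys
from d import *
r=90.; F=124.; U=8.
def tcp(th,r=r,y=0.):
    ph=np.radians(10)*min(1,th/0.8)
    tx=55-r*np.cos(th); tz=52+r*np.sin(th)-1.5
    x=tx-F*np.cos(ph)+U*np.sin(ph); z=tz-F*np.sin(ph)-U*np.cos(ph)
    return [577.6+.9961*x+.088*y,54.1-.088*x+.9961*y,z],-np.degrees(ph)
o=bot.observe(); p=o["eef_pos"]*1000; R=Ro.from_euler("xyz",o["orientation"])
for th in map(float,sys.argv[1:]):
    P,a=tcp(th); T=target(175,a)
    print(th,(R.inv()*T).as_rotvec(degrees=True).round(1),(R.inv().apply(np.array(P)-p)/10).round(2),np.round(P))
E
python3 arc.py 0 .05 .1 .15 .2 .25 .3 .35 .4
```

```text
0.0 [ 0. -0.  0.] [-0.97 -0.02 -0.4 ] [419.  68.  42.]
0.05 [ 0.  -0.6  0. ] [-0.99 -0.02 -0.71] [419.  68.  46.]
0.1 [ 0.  -1.3  0. ] [-1.03 -0.02 -1.03] [420.  68.  49.]
0.15 [ 0.  -1.9  0. ] [-1.1  -0.03 -1.34] [421.  68.  52.]
0.2 [ 0.  -2.5  0. ] [-1.2  -0.03 -1.65] [421.  68.  55.]
0.25 [ 0.  -3.1  0. ] [-1.31 -0.03 -1.95] [423.  68.  58.]
0.3 [ 0.  -3.8  0. ] [-1.45 -0.03 -2.25] [424.  68.  61.]
0.35 [ 0.  -4.4  0. ] [-1.61 -0.03 -2.54] [426.  68.  64.]
0.4 [ 0. -5.  0.] [-1.8  -0.03 -2.83] [427.  67.  67.]
```

Emit:
send_rows(
  motion=[0,0,0,-0.5,0,0,1,0,0,0,-1,0,0,1,0,0,0,-1,0,0,1,0,0,0,-1,0,-0.2,1,0,0,0,-1,0,-0.4,1,0,-0.6,0,-1,0,-0.7,1,0,-1.3,0,-1,0,-1,1,0,-1.9,0,-1.1,0,-1.3,1,0,-2.5,0,-1.2,0,-1.6,1,0,-2.5,0,-1.2,0,-1.6,1],
)

```text
time: 16.7
eef_pos: [0.4214, 0.0682, 0.0549]
orientation: [3.142, 0.044, 3.055]
wrist_force: [-1.3, -0.0, -1.6]
width: 0.0235
finger_force: 58.0
```

```bash
python3 d.py
python3 - <<'E'
from h import *
b=grab_frame("side")[140:230,280:400]
cv2.imwrite("pics/c6.png",cv2.resize(b,None,fx=5,fy=5,interpolation=cv2.INTER_CUBIC))
E
python3 arc.py .2 .3 .4 .5 .6 .7 .8 .9 1.0
```

```text
16.7 [421.4  68.2  54.9] [180.    2.5 175. ] [-1.3 -0.  -1.6] 23.5
0.2 [0. 0. 0.] [-0.   -0.03 -0.02] [421.  68.  55.]
0.3 [ 0.  -1.2  0. ] [-0.28 -0.03 -0.61] [424.  68.  61.]
0.4 [ 0.  -2.5  0. ] [-0.65 -0.03 -1.17] [427.  67.  67.]
0.5 [ 0.  -3.7  0. ] [-1.11 -0.03 -1.7 ] [432.  67.  72.]
0.6 [ 0. -5.  0.] [-1.66 -0.03 -2.17] [437.  67.  77.]
0.7 [ 0.  -6.2  0. ] [-2.27 -0.03 -2.6 ] [443.  66.  82.]
0.8 [ 0.  -7.5  0. ] [-2.97 -0.03 -2.96] [450.  65.  86.]
0.9 [ 0.  -7.5  0. ] [-3.67 -0.03 -3.52] [456.  65.  92.]
1.0 [ 0.  -7.5  0. ] [-4.42 -0.03 -4.01] [464.  64.  97.]
```

View pics/c6.png

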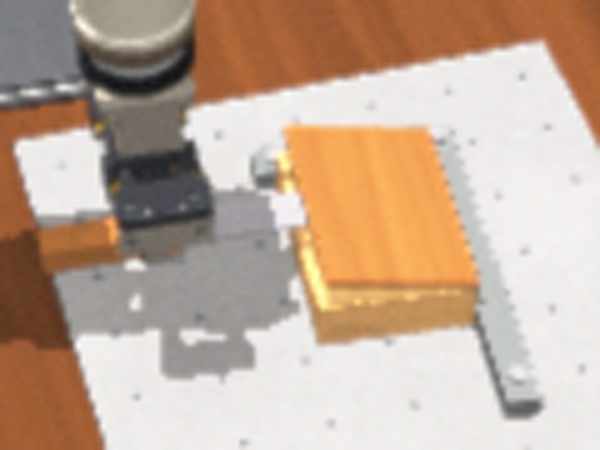

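The lid has lifted: its front edge is now clear of the box, with the blade under it at crop (290,210). Continue the arc.

Emit:
send_rows(
  motion=[0,-0.6,0,-0.1,0,-0.3,1,0,-1.2,0,-0.3,0,-0.6,1,0,-1.9,0,-0.5,0,-0.9,1,0,-2.5,0,-0.7,0,-1.2,1,0,-3.7,0,-1.1,0,-1.7,1,0,-5,0,-1.7,0,-2.2,1,0,-6.2,0,-2.3,0,-2.6,1,0,-7.5,0,-3,0,-3,1,0,-7.5,0,-3.7,0,-3.5,1,0,-7.5,0,-3.7,0,-3.5,1],
)

```text
time: 17.75
eef_pos: [0.4586, 0.0648, 0.0925]
orientation: [-3.142, 0.178, 3.055]
wrist_force: [0.1, -1.0, -0.9]
width: 0.0236
finger_force: 58.0
```

```bash
python3 arc.py .9 1 1.1 1.2 1.3 1.4 1.5 1.6 1.7 1.8 1.85
python3 - <<'E'
from m import *
# lid top-edge corner check: predicted front-edge corners for theta=.9 in side view vs image mask of orange
t=grab_frame("side"); cv2.imwrite("pics/l_side.png",t); T=grab_frame("top"); cv2.imwrite("pics/l_top.png",T)
def W(x,y,z): return [(577.6+.9961*x+.088*y)/1e3,(54.1-.088*x+.9961*y)/1e3,z/1e3]
for n,im in(("side",t),("top",T)):
    H=cv2.cvtColor(im,cv2.COLOR_BGR2HSV).astype(int)
    m=(H[...,1]>75)&(H[...,0]<25)&(H[...,2]>150)&roi(im.shape,*((270,90,420,240) if n=="side" else (255,80,380,190)))
    c=big(m)[0][:,0]; print(n,"bbox",c.min(0),c.max(0))
    for th in (.2,.6,.8,.9,1.0):
        P=[W(55-110*np.cos(th)+6*np.sin(th)*0,y,52+110*np.sin(th)) for y in(-75,75)]+[W(55-110*np.cos(th)+6*np.sin(th),y,52+110*np.sin(th)+6*np.cos(th)) for y in(-75,75)]
        print(th,proj(n,P).round().tolist())
E
```

```text
0.9 [-0.   0.2  0. ] [ 0.23 -0.02  0.05] [456.  65.  92.]
1.0 [-0.   0.2  0. ] [-0.58 -0.02 -0.33] [464.  64.  97.]
1.1 [-0.   0.2  0. ] [-1.43 -0.02 -0.64] [471.  63. 101.]
1.2 [-0.   0.2  0. ] [-2.3  -0.02 -0.85] [480.  63. 105.]
1.3 [-0.   0.2  0. ] [-3.19 -0.02 -0.98] [488.  62. 108.]
1.4 [-0.   0.2  0. ] [-4.09 -0.02 -1.02] [497.  61. 110.]
1.5 [-0.   0.2  0. ] [-4.99 -0.02 -0.97] [506.  60. 111.]
1.6 [-0.   0.2  0. ] [-5.88 -0.02 -0.83] [515.  60. 111.]
1.7 [-0.   0.2  0. ] [-6.75 -0.02 -0.6 ] [524.  59. 110.]
1.8 [-0.   0.2  0. ] [-7.59 -0.02 -0.29] [532.  58. 109.]
1.85 [-0.   0.2  0. ] [-8.   -0.03 -0.1 ] [537.  58. 108.]
side bbox [314  90] [419 208]
0.2 [[344.0, 196.0], [335.0, 165.0], [345.0, 195.0], [336.0, 163.0]]
0.6 [[350.0, 187.0], [340.0, 156.0], [351.0, 186.0], [341.0, 155.0]]
0.8 [[354.0, 183.0], [345.0, 152.0], [356.0, 182.0], [346.0, 151.0]]
0.9 [[357.0, 182.0], [347.0, 150.0], [358.0, 181.0], [348.0, 149.0]]
1.0 [[360.0, 180.0], [350.0, 149.0], [361.0, 179.0], [351.0, 148.0]]
top bbox [283 122] [338 148]
0.2 [[335.0, 161.0], [282.0, 156.0], [335.0, 160.0], [282.0, 155.0]]
0.6 [[336.0, 151.0], [282.0, 146.0], [336.0, 149.0], [281.0, 144.0]]
0.8 [[336.0, 144.0], [281.0, 139.0], [337.0, 142.0], [281.0, 137.0]]
0.9 [[337.0, 140.0], [282.0, 135.0], [337.0, 138.0], [282.0, 133.0]]
1.0 [[337.0, 136.0], [282.0, 131.0], [337.0, 134.0], [282.0, 129.0]]
```

Emit:
send_rows(
  motion=[0,0,0,-0.6,0,-0.3,1,0,0,0,-1.4,0,-0.6,1,0,0,0,-2.3,0,-0.8,1,0,0,0,-3.2,0,-1,1,0,0,0,-4.1,0,-1,1,0,0,0,-5,0,-1,1,0,0,0,-5.9,0,-0.8,1,0,0,0,-6.7,0,-0.6,1,0,0,0,-7.3,0,-0.4,1,0,0,0,-7.6,0,-0.3,1],
)

```text
time: 18.85
eef_pos: [0.5313, 0.0585, 0.107]
orientation: [3.142, 0.174, 3.055]
wrist_force: [-0.3, -0.1, -1.0]
width: 0.0236
finger_force: 58.0
```

```bash
python3 arc.py 1.8 1.87
python3 - <<'E'
from m import *
t=grab_frame("side"); T=grab_frame("top"); cv2.imwrite("pics/l_side.png",t);cv2.imwrite("pics/l_top.png",T)
a=T[70:220,240:420]; b=t[90:240,270:450]
cv2.imwrite("pics/c7.png",cv2.resize(np.hstack([a,b]),None,fx=2.2,fy=2.2,interpolation=cv2.INTER_CUBIC))
E
```

```text
1.8 [ 0. -0.  0.] [-0.15 -0.03 -0.15] [532.  58. 109.]
1.87 [ 0. -0.  0.] [-0.72 -0.04  0.12] [539.  58. 107.]
```

View pics/c7.png

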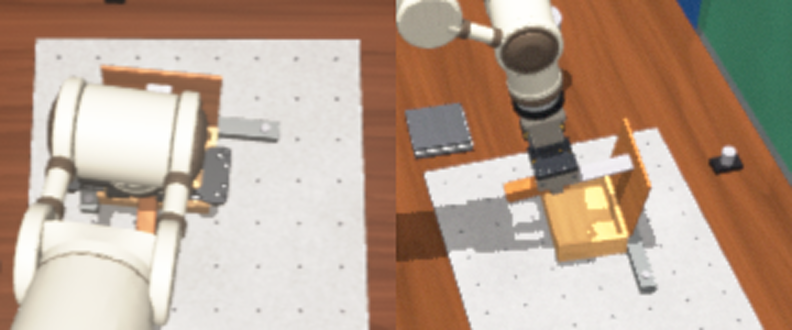

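The lid stands at or past upright: in the side panel its top edge runs (625,120)–(648,185), full-frame (374,145)–(385,174). I check the angle, then push slightly further.

```bash
cat > lid.py <<'E'
from m import *
def W(x,y,z): return [(577.6+.9961*x+.088*y)/1e3,(54.1-.088*x+.9961*y)/1e3,z/1e3]
for n in("side","top"):
    im=grab_frame(n); cv2.imwrite(f"pics/l_{n}.png",im)
    H=cv2.cvtColor(im,cv2.COLOR_BGR2HSV).astype(int)
    m=(H[...,1]>75)&(H[...,0]<25)&(H[...,2]>(120 if n=="side" else 150))
    if n=="side":
        m&=roi(im.shape,355,135,420,200); m&=H[...,2]>150
        c=big(m)[0][:,0]; print("side max col",c[c[:,0].argmax()],"top row",c[c[:,1].argmin()])
    else:
        c=big(m&(H[...,2]>140)&roi(im.shape,275,92,345,122))[0][:,0]; print("top min row",c[c[:,1].argmin()],c.min(0),c.max(0))
    for th in (1.5,1.6,1.7,1.8,1.9):
        print(th,proj(n,[W(55-110*np.cos(th)+6*np.sin(th),y,52+110*np.sin(th)+6*np.cos(th)) for y in(-75,75)]).round(1).tolist())
E
python3 lid.py
```

```text
side max col [419 199] top row [355 135]
1.5 [[377.4, 174.0], [366.2, 142.8]]
1.6 [[380.6, 173.7], [369.3, 142.5]]
1.7 [[383.9, 173.6], [372.4, 142.4]]
1.8 [[387.0, 173.7], [375.3, 142.6]]
1.9 [[389.9, 174.0], [378.1, 143.0]]
top min row [286 100] [286 100] [340 108]
1.5 [[339.4, 113.0], [283.4, 108.0]]
1.6 [[339.8, 109.2], [283.9, 104.2]]
1.7 [[340.1, 105.6], [284.5, 100.7]]
1.8 [[340.4, 102.3], [285.0, 97.4]]
1.9 [[340.7, 99.2], [285.6, 94.4]]
```

Emit:
send_rows(
  motion=[0,0,0,-0.1,0,0,1,0,0,0,-0.2,0,0,1,0,0,0,-0.3,0,0,1,0,0,0,-0.4,0,0,1,0,0,0,-0.5,0,0,1,0,0,0,-0.6,0,0.1,1,0,0,0,-0.6,0,0.1,1,0,0,0,-0.6,0,0.1,1,0,0,0,-0.6,0,0.1,1,0,0,0,-0.6,0,0.1,1],
)

```text
time: 20.05
eef_pos: [0.5369, 0.0581, 0.1073]
orientation: [-3.142, 0.175, 3.055]
wrist_force: [0.3, -0.3, -1.4]
width: 0.0236
finger_force: 58.0
```

```bash
python3 lid.py; python3 d.py
```

```text
side max col [419 199] top row [355 135]
1.5 [[377.4, 174.0], [366.2, 142.8]]
1.6 [[380.6, 173.7], [369.3, 142.5]]
1.7 [[383.9, 173.6], [372.4, 142.4]]
1.8 [[387.0, 173.7], [375.3, 142.6]]
1.9 [[389.9, 174.0], [378.1, 143.0]]
top min row [286  98] [286  98] [340 109]
1.5 [[339.4, 113.0], [283.4, 108.0]]
1.6 [[339.8, 109.2], [283.9, 104.2]]
1.7 [[340.1, 105.6], [284.5, 100.7]]
1.8 [[340.4, 102.3], [285.0, 97.4]]
1.9 [[340.7, 99.2], [285.6, 94.4]]
20.15 [536.9  58.1 107.4] [-180.   10.  175.] [-0.2  0.3 -1.9] 23.2
```

The lid is at about 1.78 rad. One small nudge more, then withdraw straight back.

Emit:
send_rows(
  motion=[0,0,0,-0.2,0,0,1,0,0,0,-0.5,0,0.1,1,0,0,0,-0.5,0,0.1,1,0,0,0,0.5,0,0,1,0,0,0,3,0,-0.5,1,0,0,0,6,0,-1,1,0,0,0,9,0,-1.6,1,0,0,0,12,0,-2.1,1,0,0,0,15,0,-2.7,1,0,0,0,17,0,-3,1],
)

```text
time: 21.15
eef_pos: [0.3625, 0.0735, 0.1065]
orientation: [3.142, 0.174, 3.055]
wrist_force: [-0.4, -0.6, -0.6]
width: 0.0234
finger_force: 58.0
```

```bash
python3 lid.py|grep min; python3 d.py 477.9,-293.4,100,191 370,69,107,175
```

```text
top min row [332 111] [291 111] [339 121]
[ -1.4   9.9 -15.9] [-14.32 -35.56   3.17]
[ 0. 10.  0.] [-0.77 -0.39  0.07]
21.25 [362.7  73.5 106.4] [180.  10. 175.] [-0.3  0.3 -1.1] 23.7
```

Run:
```python
from m import *
im=cv2.imread("pics/l_top.png");H=cv2.cvtColor(im,cv2.COLOR_BGR2HSV).astype(int)
for c in (295,310,325,335): print(c,[f"{r}:{H[r,c,1]}/{H[r,c,2]}" for r in range(92,136,2)])
```

```text
295 ['92:11/213', '94:11/215', '96:73/212', '98:143/166', '100:143/139', '102:141/137', '104:141/139', '106:141/146', '108:140/146', '110:141/145', '112:141/141', '114:141/152', '116:141/146', '118:140/142', '120:138/144', '122:136/142', '124:74/247', '126:107/183', '128:114/146', '130:87/247', '132:73/251', '134:70/251']
310 ['92:11/216', '94:12/218', '96:13/218', '98:120/219', '100:143/155', '102:142/142', '104:140/137', '106:141/146', '108:140/146', '110:138/146', '112:139/143', '114:140/153', '116:139/152', '118:139/149', '120:137/145', '122:135/145', '124:128/159', '126:79/248', '128:113/160', '130:114/161', '132:80/250', '134:72/252']
325 ['92:11/211', '94:11/214', '96:11/215', '98:20/222', '100:132/231', '102:142/153', '104:139/145', '106:137/141', '108:139/145', '110:139/149', '112:137/143', '114:135/147', '116:138/157', '118:139/149', '120:136/148', '122:136/150', '124:135/147', '126:124/207', '128:95/241', '130:113/153', '132:113/191', '134:87/250']
335 ['92:11/210', '94:11/212', '96:11/212', '98:12/215', '100:105/228', '102:141/165', '104:138/152', '106:136/146', '108:135/140', '110:137/149', '112:136/146', '114:136/141', '116:135/155', '118:135/153', '120:134/152', '122:134/147', '124:133/149', '126:129/148', '128:90/246', '130:111/184', '132:110/163', '134:90/247']
```

The lid holds at about 1.86 rad (top edge at row 99 to 100). Now take the knife back to its free place on the table.

Emit:
send_rows(
  motion=[0,2,0,0,-2,0,1,0,5,-2,-0.5,-6,0,1,0,8,-4,-1.5,-10,0.3,1,-0.3,9.9,-6,-3,-15,0.6,1,-0.5,9.9,-8,-5.5,-20,1,1,-0.8,9.9,-10,-8,-24,1.5,1,-1,9.9,-12,-10,-28,2,1,-1.2,9.9,-14,-12,-32,2.5,1,-1.4,9.9,-15.9,-14.3,-35,3,1,-1.4,9.9,-15.9,-14.3,-35.6,3.2,1],
)

```text
time: 22.25
eef_pos: [0.4819, -0.2988, 0.1003]
orientation: [-3.139, 0.002, -2.952]
wrist_force: [-0.5, 0.1, -0.8]
width: 0.0231
finger_force: 58.0
```

```bash
python3 d.py 477.9,-293.4,6,191
python3 - <<'E'
from h import *
t=grab_frame("side"); cv2.imwrite("pics/l_side.png",t)
E
```

```text
[-0.2  0.1 -0.2] [0.32 0.63 9.43]
22.25 [ 481.9 -298.8  100.3] [-1.798e+02  1.000e-01 -1.692e+02] [-0.5  0.1 -0.8] 23.1
```

Emit:
send_rows(
  motion=[0,0,0,0.3,0.6,2,1,0,0,0,0.3,0.6,4,1,0,0,0,0.3,0.6,6,1,0,0,0,0.3,0.6,7.5,1,0,0,0,0.3,0.6,8.5,1,0,0,0,0.3,0.6,9,1,0,0,0,0.3,0.6,9.2,1,0,0,0,0.3,0.6,9.3,1,0,0,0,0.3,0.6,9.4,1,0,0,0,0.3,0.6,9.4,1],
)

```text
time: 23.3
eef_pos: [0.4761, -0.2893, 0.0071]
orientation: [-3.141, 0.001, -2.95]
wrist_force: [0.5, 0.1, -0.8]
width: 0.0233
finger_force: 58.0
```

Emit:
send_rows(
  motion=[0,0,0,0,0,0.1,1,0,0,0,0,0,0.2,1,0,0,0,0,0,0.2,1,0,0,0,0,0,0.2,0,0,0,0,0,0,0.2,-1,0,0,0,0,0,0.2,-1,0,0,0,0,0,0.2,-1,0,0,0,0,0,0.2,-1,0,0,0,0,0,0.2,-1,0,0,0,0,0,-1,-1],
)

```text
time: 24.3
eef_pos: [0.4746, -0.2878, 0.0155]
orientation: [3.138, -0.001, -2.95]
wrist_force: [0.3, -0.1, 0.2]
width: 0.0775
finger_force: 0.0
```

Emit:
send_rows(
  motion=[0,0,0,0,0,-2,-1,0,0,0,0,0,-5,-1,0,0,0,0,0,-9,-1,0,0,0,0,0,-13,-1,0,0,0,2,0,-16,-1,0,0,0,6,0,-18,-1,0,0,0,10,0,-18,-1,0,0,0,14,0,-18,-1,0,0,0,16,0,-18,-1,0,0,0,16,0,-18,-1],
)

```text
time: 25.3
eef_pos: [0.317, -0.32, 0.1975]
orientation: [-3.14, 0.001, -2.954]
wrist_force: [0.9, -0.0, -0.4]
width: 0.0918
finger_force: 0.0
```

```bash
python3 lid.py|head -1
python3 - <<'E'
from m import *
def msk(im,f): return f
t=cv2.imread("pics/l_top.png"); g=cv2.imread("pics/top0.png")
H=cv2.cvtColor(t,cv2.COLOR_BGR2HSV).astype(int);h,s,v=H[...,0],H[...,1],H[...,2]
S=cv2.imread("pics/l_side.png");HS=cv2.cvtColor(S,cv2.COLOR_BGR2HSV).astype(int)
for n,H,hz,b,k in(("top",H,.026,(409,130,440,185),(410,160,445,212)),("side",HS,.020,(360,255,402,288),(320,262,372,298))):
    h,s,v=H[...,0],H[...,1],H[...,2]
    try:
        print(n,"handle",rect(n,(v>195)&(s>(60 if n=="top" else 110))&roi(s.shape,*k),hz)[:3]); print(n,"blade",rect(n,(v>170)&(s<50)&roi(s.shape,*b),.015)[:3])
    except Exception as e: print(e)
h,s,v=H[...,0],H[...,1],H[...,2]
H=cv2.cvtColor(t,cv2.COLOR_BGR2HSV).astype(int)
for c in (295,335): print(c,[f"{r}:{H[r,c,1]}/{H[r,c,2]}" for r in list(range(94,104,2))+list(range(156,180,2))])
print([f"{c}:{H[150,c,1]}/{H[150,c,2]}" for c in list(range(276,294,2))+list(range(326,346,2))])
# bystanders: mean change vs first picture
for nm,(x0,y0,x1,y1) in dict(tumbler=(160,100,212,155),coasters=(198,182,244,225),level=(450,112,482,140)).items():
    print(nm,cv2.absdiff(t[y0:y1,x0:x1],g[y0:y1,x0:x1]).mean().round(1))
print(bot.observe()["eef_pos"],bot.observe()["time"])
E
```

```text
side max col [419 199] top row [359 135]
top handle ((490.40673828125, -283.8172607421875), (24.085891723632812, 16.538188934326172), 11.366212844848633)
top blade ((545.5322265625, -274.33941650390625), (97.94749450683594, 29.439109802246094), 11.325221061706543)
side handle ((490.5716247558594, -285.38934326171875), (23.413822174072266, 19.574466705322266), 14.291254997253418)
side blade ((546.309814453125, -276.80096435546875), (97.7568130493164, 30.930667877197266), 11.100654602050781)
295 ['94:10/203', '96:75/200', '98:144/154', '100:143/130', '102:145/127', '156:67/249', '158:75/249', '160:79/246', '162:106/144', '164:18/198', '166:12/207', '168:11/208', '170:11/211', '172:12/210', '174:12/210', '176:12/208', '178:11/206']
335 ['94:11/200', '96:13/200', '98:14/204', '100:108/217', '102:142/154', '156:73/245', '158:71/244', '160:66/240', '162:55/236', '164:36/199', '166:24/188', '168:12/209', '170:12/209', '172:11/207', '174:12/208', '176:11/205', '178:12/206']
['276:11/211', '278:11/168', '280:9/168', '282:8/168', '284:37/192', '286:94/239', '288:104/188', '290:72/248', '292:73/249', '326:70/249', '328:72/249', '330:74/249', '332:78/249', '334:88/244', '336:61/235', '338:14/206', '340:12/208', '342:11/207', '344:12/210']
tumbler 21.5
coasters 24.1
level 24.2
[ 0.31892461 -0.31959711  0.19729224] 25.4
```

Run:
```python
from m import *
t=cv2.imread("pics/l_top.png"); g=cv2.imread("pics/top0.png"); G=lambda a:cv2.cvtColor(a,cv2.COLOR_BGR2GRAY).astype(np.float32)
for nm,(x0,y0,x1,y1) in dict(tumbler=(160,100,205,155),coasters=(195,178,246,228),level=(446,110,486,142)).items():
    print(nm,cv2.phaseCorrelate(G(t)[y0:y1,x0:x1],G(g)[y0:y1,x0:x1]))
def W(x,y,z): return [(577.6+.9961*x+.088*y)/1e3,(54.1-.088*x+.9961*y)/1e3,z/1e3]
print("front base",proj("top",[W(-55,-60,12),W(-55,60,12)]).round(1),"right top edge",proj("top",[W(-30,-75,52),W(-30,-75,12)]).round(1),"left top",proj("top",[W(-20,75,52)]).round(1))
H=cv2.cvtColor(t,cv2.COLOR_BGR2HSV).astype(int)
for c in (290,310,330): print(c,[f"{r}:{H[r,c,1]}/{H[r,c,2]}" for r in range(158,174)])
r=int(proj("top",[W(-30,-75,52)])[0,1]); print(r,[f"{c}:{H[r,c,1]}" for c in range(328,342)])
r=int(proj("top",[W(-20,75,52)])[0,1]); print(r,[f"{c}:{H[r,c,1]}" for c in range(276,290)])
```

```text
tumbler ((0.4215973184483346, -0.026116273747835095), 0.962678650882509)
coasters ((0.0067243263559504385, 0.04731423048472294), 0.9955307009485033)
level ((-0.07029407471914695, 0.027182313330843755), 1.047912341915071)
front base [[329.2 166.4]
 [289.5 162.7]] right top edge [[335.3 155. ]
 [334.9 158.8]] left top [[284.6 147. ]]
290 ['158:84/242', '159:102/220', '160:109/166', '161:111/142', '162:93/146', '163:27/187', '164:14/204', '165:12/207', '166:11/203', '167:12/206', '168:13/210', '169:12/210', '170:11/209', '171:11/206', '172:11/207', '173:11/210']
310 ['158:70/249', '159:75/249', '160:76/249', '161:78/247', '162:102/215', '163:109/157', '164:91/148', '165:25/190', '166:15/207', '167:11/208', '168:12/209', '169:12/208', '170:12/207', '171:12/210', '172:13/211', '173:12/211']
330 ['158:69/249', '159:69/249', '160:72/249', '161:74/249', '162:76/247', '163:100/211', '164:107/157', '165:108/144', '166:87/150', '167:19/197', '168:12/208', '169:12/211', '170:12/213', '171:12/210', '172:12/211', '173:11/211']
155 ['328:81', '329:82', '330:83', '331:83', '332:83', '333:83', '334:82', '335:77', '336:46', '337:15', '338:12', '339:12', '340:12', '341:12']
147 ['276:12', '277:12', '278:12', '279:9', '280:9', '281:9', '282:9', '283:9', '284:19', '285:69', '286:83', '287:106', '288:109', '289:94']
```

Everything agrees within half a pixel: chest at home, knife flat, bystanders unmoved. Handing in.

```bash
python3 -c "
from plant import bot; print(bot.job_done())"
```

```text
the job is handed in; nothing more can be done
None
```

I handed the job in at about 25 s; no verdict came back. By my camera checks (about 1–2 mm) the chest is flush in the corner, the lid leans back at about 1.86 rad, the knife lies flat on the table off the bed, and the coasters, tumbler and level have not moved.

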